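# Hang a bearing bracket on a keeper peg

## Robot

A 6-joint arm with a two-finger parallel gripper is mounted at the origin on the work surface. World frame = base frame: x ahead of the robot, y to its left, z up, the work surface at z = 0. Lengths are in mm, angles in rad, forces in N, time in s.
With the tool pointing down it reaches from about 350 to 875 mm from the base axis. Payload 15.5 kg.
Tool frame: the origin (TCP) lies midway between the tips of the shut fingers; the grasp point (between the pads) lies bot.tcp_to_grasp behind it (bot.tcp_to_grasp is the distance from the TCP to the grasp point, in mm); z points along the fingers, y is the direction in which the jaws open and shut (so a half turn about z gives the same grasp; the last joint's range is limited). The gripper opens to 85 mm and grips with 20 to 120 N. Pads are 22 mm wide; open, the fingers measure 114 mm over their backs; the gripper's body (76 mm by 85 mm) begins 54 mm behind the grasp point. The pads swing forward as they close: fully open they stand 13 mm farther back than shut.
Start: joints at [1.103, 0.494, 1.345, -0, 1.302, -0.096], TCP at [227.636, 582.073, 231.277] pointing down, gripper open.
Joint ranges: [-2.91, 2.91], [-0.82, 2.16], [0.22, 2.67], [-1.22, 4.37], [0.12, 2.79], [-3.08, 3.08]. Speed limits (rad/s): [1.89, 1.89, 2.57, 3.01, 3.01, 3.01].

## Interface

Orientations are given as [roll, pitch, yaw] about the fixed x, y, z axes, in that order (R = Rz(yaw) Ry(pitch) Rx(roll)).
In Python, from workcell import bot, eoat, sensors, imaging, workorder gives the robot as it stands. The module is installed in compiled form; this text tells all that it offers. Calls block until the motion is done:
- bot.move_ptp(position, orientation): joint-space move of the TCP to a pose.
- bot.servo_line(position, max_speed=150, attitude=None, force_limit=None): straight line of the TCP; attitude=None keeps the orientation; max_speed is the mean speed in mm/s. With force_limit (N) it stops when the force on the tool has changed by that much, and returns True; else False.
- bot.set_joints(angles): joint-space move.
- eoat.move_gripper(opening, grasp_force=None): finger opening in mm; grasp_force is the grip in N (None keeps the last); returns when the fingers have stopped.
- bot.wait(seconds).
- bot.ik(position, orientation): joint angles nearest the present ones, or None.
- sensors.sense(): the state.
- imaging.get_image(name): name is "scene" or "top" or "wrist"; returns the picture (420x560x3 uint8, red, green, blue); there is no depth.
- imaging.camera_info(name): a dict with "fov_y" (degrees; the focal length in pixels is half the picture's height over the tangent of half this angle, whatever the lens; pixels are square), "cx", "cy" (the principal point, pixels), "extrinsics" (4x4, takes a point from camera to world coordinates); the wrist camera has in their place "T_tool_cam" (4x4, takes a point from camera to tool coordinates, whose origin is the TCP and whose axes are the flange's). Camera axes: x right, y down, z forward; pixel columns grow to the right and rows downward; lengths in mm; the calibration is good to about 2 mm. A picture is of the moment at which its call begins: read the wrist's pose just before it. camera_info takes no time and is no camera call.
A pose or a line that the arm cannot do raises bot.IKError and nothing moves.
- workorder.close_job(): hands the job in, once; it reports no verdict.
The state is a dict: "time": time; "qpos": joint angles; "dq": joint speeds; "tau": joint torques, N m; "tool_pos": TCP position; "eef_rot": TCP orientation; "contact_force": force on the tool from outside, world axes, zero at the start; "wrist_torque": the same for the moment, N m; "grip_width": finger opening in mm.
Only numpy, scipy, OpenCV 4.12 (cv2) and the standard library are available. Lean on these libraries where they do the work, as an engineer would, in place of code of your own. Each camera call takes 0.05 s, during which the arm holds its last target. There are 200 camera calls.

## Task

Pick up the steel bracket that has the eye and hang it by its eye on the stand's peg: push it gently in under the keeper flap and against the sprung collar, so that the keeper drops shut behind it, then let go and leave it hanging, kept by the closed keeper. How far the peg reaches out differs each time, so feel for the collar and do not ram it. Leave the look-alike bracket without an eye and everything else on the table where it is.

Things in the scene. Friction and masses are not known exactly. Their poses are not given: they have to be found in the camera images.
- bracket: The bracket to hang: plain steel bearing hanger, 0.26 to 0.44 kg, 117 mm tall, upright on a foot 44 x 58 x 8 mm; round boss 52 mm across, 26 mm deep, centre 32 mm up; neck 34 mm wide; flat head plate with a 26 mm through hole (the eye). Origin: centre of the foot's underside, z up, the eye's axis is own x. Same front and back.
- eye (a point): Centre of the bracket's eye, 95 mm above its underside; axes as the bracket. The head around it is 10 mm thick (own x), 48 mm wide (own y), 44 mm tall (22 mm above and below this point). The head's two flat sides are the natural grip: 48 mm wide, taken from above.
- blank: Look-alike steel bracket, same size and outline, but its head is solid, without an eye. To be left standing. The two brackets may stand in either place. Origin and axes as the bracket.
- stand: Fixed hanging stand: dark base plate 150 x 130 x 8 mm and a white square post 25 x 30 mm, top 172 mm up. One horizontal steel peg leaves the post along the stand's own -x, roughly towards the robot, axis at own y = 0 and 150 mm above the table. Origin: under the base, below the peg's line; z up.
- peg_root (a point): Point on the peg's axis in the plane of the post's front face; axes as the stand (peg along own -x). A 20 mm thick tube comes out of the post, then a black sprung collar, then the bare peg, 14 mm thick, its tapered tip 42 mm in front of the collar's face. The collar's face is 55 to 85 mm in front of the post, clamped differently each time: not measured, to be seen or felt.
- post_top (a point): Centre of the post's top, 172 mm up. Keeper's shape, in front of the collar's face and above the peg's axis: hinge 46 mm behind, 7 mm up; strap over the collar, underside 20 mm up; nose down to the peg's top, its back 7 mm in front of the relaxed collar; from the nose's foot a lead-in lip slopes up and outwards at 30 degrees to 50 mm in front, 33 mm up.
- keeper (a joint): Gravity flap over the peg, smooth aluminium, 100 g, 16 mm wide: 0 rad down, grows as lifted, to 0.9. The top of a head pushed inwards wedges it up by its lip (1 to 3 N). It falls fully only when the head is behind the nose (collar in by over 3 mm) and the eye hangs on the peg, its centre about 6 mm below the axis; held level with the axis, the head props it up by about 0.03. Pulling outwards cannot open it.
- collar (a joint): Smooth black sprung collar, 31 mm across, around the peg: 0 m relaxed, grows as it is pushed towards the post, hard stop at 0.009. 2 N starts it, then 1 N more per mm (5 N at 3 mm, 11 N at the stop). Once the bracket is kept by the keeper, the collar stays in by about 3 mm and holds the head against the nose.
- carton_flat: Bystander, to be left where it is: yellow carton lying flat, 110 x 70 x 45 mm; origin at its underside's centre.
- carton_tall: Bystander, to be left where it is: white carton standing, 70 x 70 x 100 mm, blue band; origin at its underside's centre.
- carton_brown: Bystander, to be left where it is: brown cardboard carton 120 x 90 x 80 mm; origin at its underside's centre.
- tape_roll: Bystander, to be left where it is: roll of amber packing tape lying flat, 96 mm across, 45 mm high; origin at its underside's centre.
- grease_tin: Bystander, to be left where it is: steel tin, 72 mm across, 75 mm high; origin at its underside's centre.
- wrench: Bystander, to be left where it is: steel wrench lying flat, 170 mm long; origin at its underside's centre (roughly).
Things that resemble listed ones, but are neither listed nor needed, are in the scene too. What is shaped like the bracket but blue or red is not meant.

How it is judged (in metres and radians):
On the way, in this order (a step that is already met when the one before it is completed fails the run):
1. with the eye on the line of the peg, the bracket lifts the keeper (y of eye in the frame of peg_root between -0.008 and 0.008 m and z of eye in the frame of peg_root between -0.012 and 0.012 m and x of eye in the frame of peg_root between -0.14 and -0.04 m and value of joint keeper above 0.1 rad), for 0.1 s.
2. the keeper has dropped shut with the eye behind it, held against the pressed-in collar (y of eye in the frame of peg_root between -0.008 and 0.008 m and z of eye in the frame of peg_root between -0.012 and 0.012 m and x of eye in the frame of peg_root between -0.14 and -0.04 m and value of joint keeper below 0.04 rad and value of joint collar above 0.0015 m), for 0.2 s.
At the end, for the whole second after the job is handed in: The bracket hangs by its eye on the peg, released and at rest, upright within 0.2 rad, eye within 8 mm sideways and 12 mm in height of the peg axis, 40 to 140 mm in front of the post; keeper down (below 0.04 rad), collar still pressed in over 1.5 mm (only a bracket caught by the keeper does that) (all of step 2 and angle between bracket's own z axis and vertical below 0.2 rad and linear speed of bracket below 0.02 m/s and contact force between bracket and the fingers below 0.1 N and velocity of joint keeper below 0.1 rad/s); the robot touches nothing.
It fails at once if the bracket pressed on the stand, peg, collar or keeper with more than 25 N (contact force between bracket and stand above 25 N).
It fails at once if the robot pressed on the stand, peg, collar or keeper with more than 25 N (contact force between the arm and stand above 25 N).
It fails at once if the look-alike bracket was moved by more than 20 mm or tipped (distance of blank from where it was at the start of the episode above 0.02 m or angle between blank's own z axis and vertical above 0.3 rad).
It fails at once if a bystander was moved by more than 30 mm (distance of any of carton_flat, carton_tall, carton_brown, tape_roll, grease_tin, wrench from where it was at the start of the episode above 0.03 m).
It also fails if it takes over 51 s, if anything falls off the work surface, if the arm or the gripper's body presses on something with over 40 N, if the wrist force passes 120 N, or if a joint passes its speed limit or range.

## Working session

There is one attempt and no reset: what is moved stays moved. The work goes in short steps, each a Python script; the robot and the scene stay as the last script left them, time stands still between calls to the robot, and variables do not carry over. Pictures are saved under pics/ and viewed, about 8 in all and at most 12, crops included, and the job is handed in when it is done.

```bash
mkdir -p pics; python3 - <<'E'
from workcell import bot,eoat,sensors,imaging
import cv2,numpy as np
np.set_printoptions(precision=4,suppress=True)
for n in ("scene","top","wrist"):
    s=sensors.sense(); im=imaging.get_image(n); cv2.imwrite(f"pics/{n}0.png",im[:,:,::-1]); print(n,imaging.camera_info(n))
print(s, bot.tcp_to_grasp)
E
```

```text
scene {'fov_y': 43.974932136380254, 'cx': 279.70969001552936, 'cy': 208.40891757400647, 'extrinsics': array([[  -0.5796,    0.5544,   -0.5973, 1413.6332],
       [   0.8148,    0.3803,   -0.4376,  684.3509],
       [  -0.0154,   -0.7403,   -0.6721, 1119.0886],
       [   0.    ,    0.    ,    0.    ,    1.    ]])}
top {'fov_y': 45.07774475389978, 'cx': 273.54190671801325, 'cy': 207.9494532571687, 'extrinsics': array([[   0.0184,   -0.9901,    0.1391,  394.3523],
       [  -0.9998,   -0.0195,   -0.0062,   64.8194],
       [   0.0088,   -0.1389,   -0.9903, 1333.346 ],
       [   0.    ,    0.    ,    0.    ,    1.    ]])}
wrist {'fov_y': 58.84979817956654, 'cx': 274.4219911793784, 'cy': 207.12785428622615, 'T_tool_cam': array([[   0.0006,   -0.9573,   -0.2891,   72.7511],
       [   1.    ,    0.0007,   -0.0002,   -0.3705],
       [   0.0004,   -0.2891,    0.9573, -142.6543],
       [   0.    ,    0.    ,    0.    ,    1.    ]])}
{'time': 0.1, 'qpos': array([ 1.1025,  0.4941,  1.346 ,  0.    ,  1.3025, -0.0955]), 'dq': array([-0.0004, -0.0001,  0.001 , -0.    , -0.0018,  0.0007]), 'tau': array([  0.0006, -88.3583, -38.4564,  -0.0004,   0.0053,   0.    ]), 'tool_pos': array([227.5037, 581.785 , 230.775 ]), 'eef_rot': array([-3.1405, -0.0001,  2.7688]), 'contact_force': array([0.2618, 0.2614, 0.0178]), 'wrist_torque': array([-0.0673, -0.0223,  0.015 ]), 'grip_width': 85.28926059960709} 18.700000000000003
```

View pics/scene0.png

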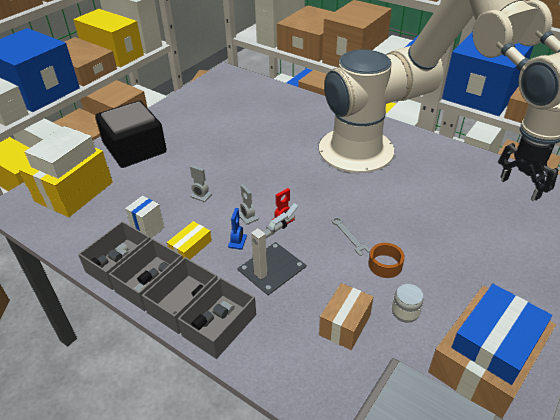

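View pics/top0.png

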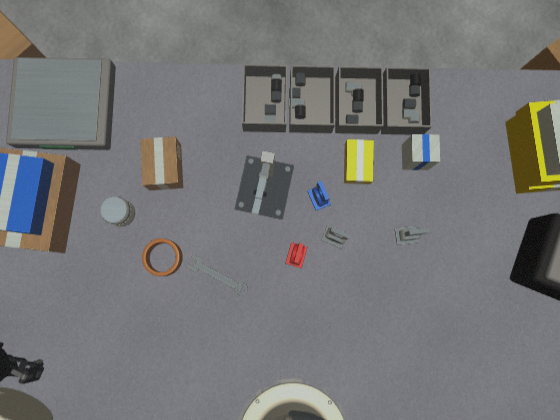

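The scene view shows two grey brackets at about (199,183) and (247,203), the red and blue decoys, and the stand at (262,255). In the top view the brackets are at (410,234) and (337,237), and the post is at (267,157). I'll enlarge both areas.

```bash
python3 - <<'E'
import cv2,numpy as np
s=cv2.imread("pics/scene0.png");t=cv2.imread("pics/top0.png")
a=cv2.resize(s[155:295,180:320],(400,400),interpolation=cv2.INTER_CUBIC)
b=cv2.resize(t[140:270,230:440],(646,400),interpolation=cv2.INTER_CUBIC)
b=cv2.resize(b,(400,248))
c=cv2.resize(t[140:225,230:300],(400,486),interpolation=cv2.INTER_CUBIC)
d=cv2.resize(t[215,315:440][None] if 0 else t[215:260,315:440],(400,144),interpolation=cv2.INTER_CUBIC)
o=np.zeros((600,800,3),np.uint8);o[:400,:400]=a;o[400:544,:400]=d;o[:486,400:]=c
cv2.imwrite("pics/crop1.png",o)
E
```

```text
(no output)
```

View pics/crop1.png

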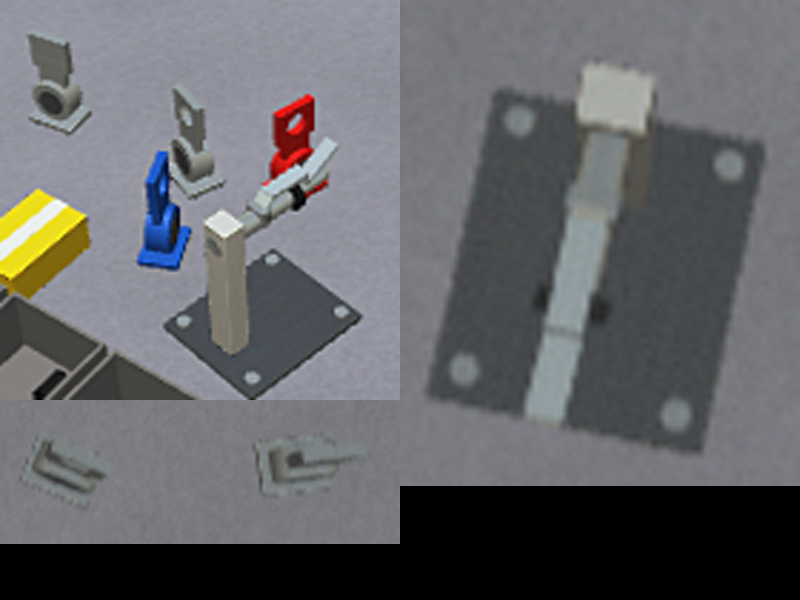

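The bracket with the eye is the one at scene (247,203) and top (337,237). The solid one at scene (199,183) is the blank. In the top view the stand's peg points down and slightly left. Next I'll compute coarse positions.

```bash
cat > h.py <<'E'
import cv2,numpy as np
from workcell import bot,eoat,sensors,imaging,workorder
from scipy.spatial.transform import Rotation as R
np.set_printoptions(precision=4,suppress=True)
def cam(n,st=None):
    i=imaging.camera_info(n)
    if n!="wrist": T=i["extrinsics"]
    else:
        W=np.eye(4);W[:3,:3]=R.from_euler("xyz",st["eef_rot"]).as_matrix();W[:3,3]=st["tool_pos"];T=W@i["T_tool_cam"]
    return T,210/np.tan(np.radians(i["fov_y"]/2)),i["cx"],i["cy"]
def ray(c,uv):
    T,f,cx,cy=c; d=T[:3,:3]@[(uv[0]-cx)/f,(uv[1]-cy)/f,1]; return T[:3,3],d/np.linalg.norm(d)
def onz(c,uv,z):
    o,d=ray(c,uv); return o+d*(z-o[2])/d[2]
def px(c,p):
    T,f,cx,cy=c; q=np.linalg.inv(T)@[*p,1]; return np.array([cx+f*q[0]/q[2],cy+f*q[1]/q[2]])
def two(c1,u1,c2,u2):
    (a,d),(b,e)=ray(c1,u1),ray(c2,u2); M=np.c_[d,-e]; s=np.linalg.lstsq(M,b-a,rcond=None)[0]
    p,q=a+d*s[0],b+e*s[1]; return (p+q)/2,np.linalg.norm(p-q)
E
python3 - <<'E'
from h import *
t=cam("top");s=cam("scene")
C=lambda x,y:(230+(x-400)/5.714-.4,140+y/5.714-.4)
D=lambda x,y:(315+x/3.2-.4,215+(y-400)/3.2-.4)
A=lambda x,y:(180+x/2.857-.3,155+y/2.857-.3)
b=np.array([onz(t,C(*p),8) for p in [(495,92),(765,148),(705,452),(430,398)]]);print("base",b,b.mean(0))
for k in range(4): print(np.linalg.norm(b[k]-b[(k+1)%4]),np.arctan2(*(b[(k+1)%4]-b[k])[1::-1]))
p=np.array([onz(t,C(*p),172) for p in [(580,65),(655,72),(650,135),(577,128)]]);print("post",p,p.mean(0))
print("post tri",two(t,C(615,100),s,A(226,223)))
print("collar L/R at z150",onz(t,C(541,303),150),onz(t,C(600,308),150))
print("foot",onz(t,D(62,475),4)); print("eye tri head", two(t,D(73,458),s,A(188,112)))
E
```

```text
base [[720.5266 132.4273   8.    ]
 [696.2521   5.3016   8.    ]
 [552.3111  31.1481   8.    ]
 [574.9737 158.7091   8.    ]] [636.0159  81.8965   8.    ]
129.42261826624897 -1.7594738800039964
146.24304708283069 2.9639229075254283
129.5585196493147 1.3949702532379291
147.906610513067 -0.17864010377820608
post [[692.281   89.3574 172.    ]
 [689.9614  58.4065 172.    ]
 [663.3858  59.9762 172.    ]
 [665.7121  90.0099 172.    ]] [677.835   74.4375 172.    ]
post tri (array([677.7023,  75.4509, 170.2547]), np.float64(1.896606569159057))
collar L/R at z150 [596.2979 103.787  150.    ] [594.6822  79.2709 150.    ]
foot [ 504.1415 -104.0808    4.    ]
eye tri head (array([ 510.5623, -102.0429,   97.5592]), np.float64(3.3866389176813563))
```

```bash
python3 - <<'E'
from h import *
from math import pi
print(bot.ik([508,-103,270],[pi,0,-.45]),bot.ik([508,-103,270],[pi,0,pi-.45]))
print(bot.ik([570,94,330],[pi,0,-.177]),bot.ik([570,94,330],[pi,0,pi-.177]))
def look(p,yaw,n):
    bot.move_ptp(p,[pi,0,yaw]);bot.wait(.3)
    st=sensors.sense(); im=imaging.get_image("wrist"); cv2.imwrite(f"pics/{n}.png",im[:,:,::-1]); np.save(f"pics/{n}.npy",np.r_[st["tool_pos"],st["eef_rot"]]);print(st["time"],st["tool_pos"],st["eef_rot"])
look([560,92,330],pi-.177,"wstand")
look([508,-103,270],pi-.45,"wbr")
a=cv2.imread("pics/wstand.png");b=cv2.imread("pics/wbr.png")
cv2.imwrite("pics/w2.png",np.vstack([cv2.resize(a,(400,300)),cv2.resize(b,(400,300))]))
E
```

```text
[-0.3153  0.3043  1.5499 -0.      1.2874  1.7055] [-0.3153  0.3043  1.5499  0.      1.2874 -1.4361]
[ 0.0601  0.3464  1.3162 -0.      1.479   1.8079] [ 0.0601  0.3464  1.3162  0.      1.479  -1.3337]
2.6 [559.9533  92.326  329.9456] [-3.1416 -0.0001  2.9651]
3.8 [ 508.402  -102.2272  270.1914] [3.1415 0.0004 2.6931]
```

View pics/wstand.png

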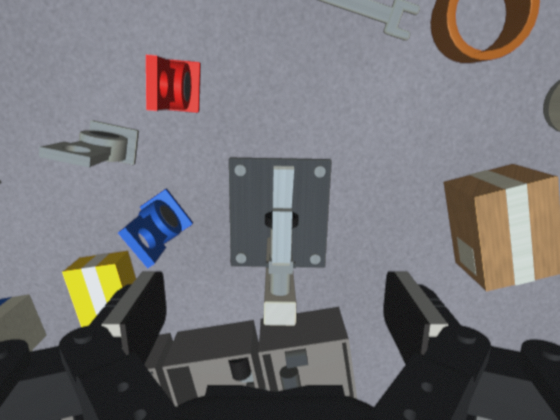

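View pics/wbr.png

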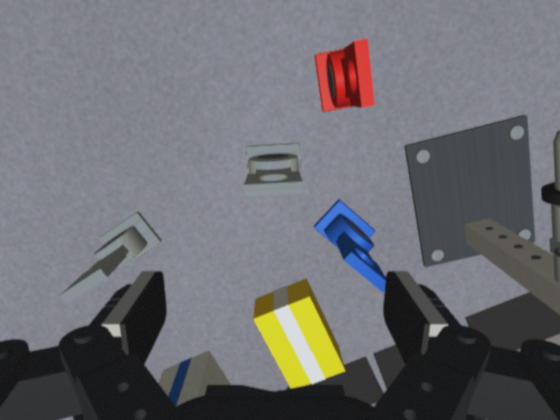

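The wrist view of the stand shows the collar's ears at about (270,219) and (296,219), the keeper from (283,165) to (282,262) and the post top at (280,313). The bracket view shows the head's top edge at (244,195)-(302,193), the eye near (273,178) and the foot's back edge at (247,146)-(299,144). I'll enlarge both to read them accurately.

```bash
python3 - <<'E'
import cv2,numpy as np
a=cv2.imread("pics/wstand.png");b=cv2.imread("pics/wbr.png")
A=cv2.resize(a[150:335,240:325],(255,555),interpolation=cv2.INTER_CUBIC) #x3
B=cv2.resize(b[135:205,235:310],(525,490),interpolation=cv2.INTER_CUBIC) #x7
o=np.zeros((600,800,3),np.uint8);o[:555,:255]=A;o[:490,270:795]=B
o=cv2.convertScaleAbs(o,alpha=1.3);cv2.imwrite("pics/crop2.png",o)
E
```

```text
(no output)
```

View pics/crop2.png

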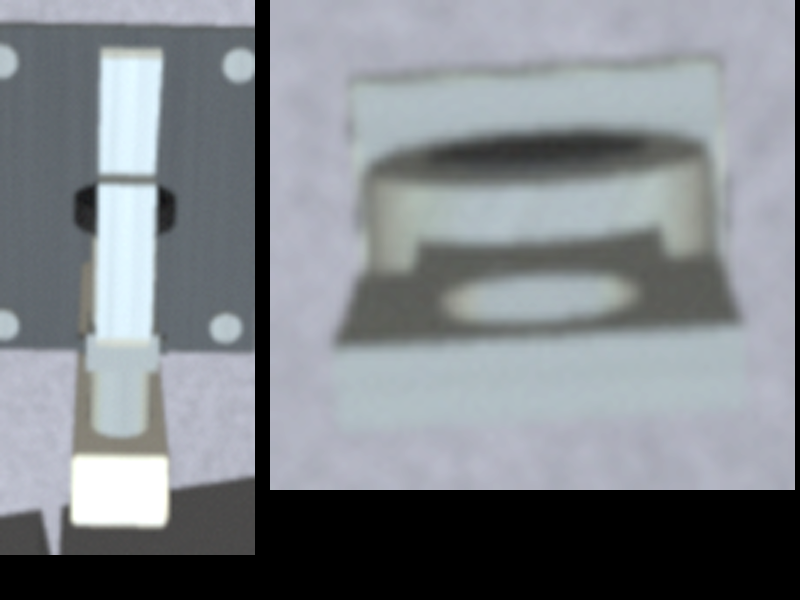

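```bash
python3 - <<'E'
from h import *
def c(n):
    v=np.load(f"pics/{n}.npy"); return cam("wrist",dict(tool_pos=v[:3],eef_rot=v[3:]))
cb,cs=c("wbr"),c("wstand")
B=lambda x,y:(235+(x-270)/7-.43,135+y/7-.43)
S=lambda x,y:(240+x/3-.33,150+y/3-.33)
h=np.array([onz(cb,B(*p),117) for p in [(335,345),(743,323),(745,410),(337,432)]]);print(h,h.mean(0))
for k in range(4): d=h[(k+1)%4]-h[k];print(np.linalg.norm(d),np.arctan2(d[1],d[0]))
e=(onz(cb,B(540,298),95));print("eye near face",e)
p=np.array([onz(cs,S(*p),172) for p in [(73,456),(168,456),(168,525),(72,525)]]);print("post",p,p.mean(0),np.linalg.norm(p[0]-p[1]),np.linalg.norm(p[1]-p[2]))
print("lip tip",onz(cs,S(131,49),183),"collar front",onz(cs,S(76,188),150),onz(cs,S(176,188),150),"back",onz(cs,S(76,230),150))
x=np.array([np.cos(-.177),np.sin(-.177)]);y=np.array([-x[1],x[0]])
pc=np.array([p.mean(0)[0],p.mean(0)[1]])
for q in [onz(cs,S(131,49),183),onz(cs,S(126,188),150),onz(cs,S(127,335),170)]: print((q[:2]-pc)@x+12.5,(q[:2]-pc)@y)
E
```

```text
[[ 494.6585 -123.6289  117.    ]
 [ 512.836   -79.7442  117.    ]
 [ 522.439   -83.8484  117.    ]
 [ 504.1041 -128.1828  117.    ]] [ 508.5094 -103.8511  117.    ]
47.50038198483019 1.1780999148310345
10.4433280742122 -0.40388941550502133
47.976086348510435 -1.9629366119177551
10.486112075487325 2.692354544190552
eye near face [ 504.225  -101.8385   95.    ]
post [[664.8091  63.6485 172.    ]
 [669.8662  92.1281 172.    ]
 [693.8192  88.2766 172.    ]
 [688.6042  58.9037 172.    ]] [679.2747  75.7392 172.    ] 28.92510878678538 24.260677830294306
lip tip [542.3569 102.205  183.    ] collar front [587.5675  78.3427 150.    ] [592.8674 108.1741 150.    ] back [600.8452  75.8822 150.    ]
-126.93865439494425 1.9441590357452618
-78.25058741838512 1.5647701021270688
-38.9487024441733 1.7576445018933597
```

The measured head is 47.7 x 10.4 mm, which agrees with the given 48 x 10, so the bracket's position can be trusted. The collar face is about 78 mm in front of the post in both views. I'll grasp now and carry the bracket to in front of the tip.

```bash
python3 - <<'E'
from h import *
from math import pi
yb=pi-.393; ys=pi-.180; E0=np.array([508.5,-103.9]); G=12
off=18.7-G  # TCP below eye
bot.move_ptp([*E0,150],[pi,0,yb]); eoat.move_gripper(76)
print(bot.servo_line([*E0,95-off],80,force_limit=15))
eoat.move_gripper(40,60); st=sensors.sense();print(st["time"],st["grip_width"],st["tool_pos"],st["contact_force"])
bot.servo_line([*E0,255],150); s=sensors.sense();print(s["grip_width"],s["contact_force"]-st["contact_force"])
x=np.array([np.cos(-.18),np.sin(-.18)]); col=np.array([590.2,93.3])
P=col-x*82
bot.move_ptp([*P,255],[pi,0,ys]); bot.servo_line([*P,148-off],120); bot.wait(.3)
s=sensors.sense();print(s["time"],s["grip_width"],s["tool_pos"],s["eef_rot"],s["contact_force"])
im=imaging.get_image("wrist");cv2.imwrite("pics/pre.png",im[:,:,::-1]); np.save("pics/pre.npy",np.r_[s["tool_pos"],s["eef_rot"]])
im=imaging.get_image("scene");cv2.imwrite("pics/pre_s.png",im[:,:,::-1])
a=cv2.resize(cv2.imread("pics/pre.png"),(480,360));b=cv2.resize(cv2.imread("pics/pre_s.png")[150:300,190:340],(320,320),interpolation=cv2.INTER_CUBIC)
o=np.zeros((360,800,3),np.uint8);o[:,:480]=a;o[:320,480:]=b;cv2.imwrite("pics/pre2.png",o)
E
```

```text
False
5.9583 46.73081798867983 [ 508.8714 -103.928    88.9579] [-0.8801  0.8025  8.8637]
46.6489044319785 [  0.3244  -0.9391 -12.9827]
9.475 46.51257992957329 [509.6925 108.0331 141.6451] [3.1414 0.0006 2.9617] [-0.3827 -0.1552 -3.0848]
```

View pics/pre2.png

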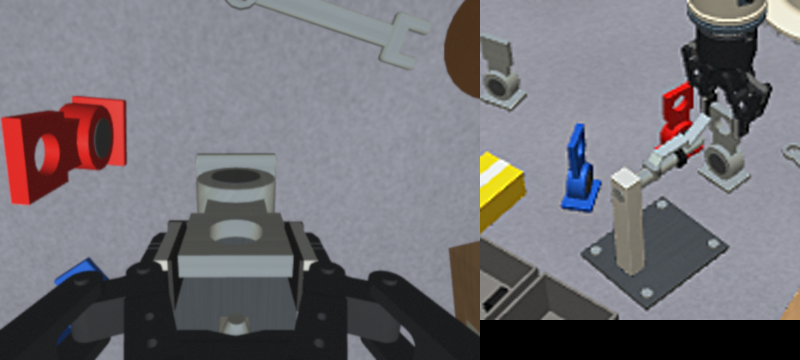

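The head is held square and centred, with the eye on the column of what I take to be the peg tip at about (235,322). The scene view shows the bracket upright in front of the lip. Next I'll check that tip against its projection and then push in slowly, watching the force.

```bash
python3 - <<'E'
from h import *
x=np.array([np.cos(-.18),np.sin(-.18)]); col=np.array([590.2,93.3]); off=6.0
v=np.load("pics/pre.npy");c=cam("wrist",dict(tool_pos=v[:3],eef_rot=v[3:]))
print("tip px (240x320 view)",px(c,[*(col-42*x),150])*.857,"lip",px(c,[*(col-50*x),183])*.857)
f0=sensors.sense()["contact_force"]
def go(d,v,z=148,lim=15):
    r=bot.servo_line([*(col+x*d),z-off],v,force_limit=lim); s=sensors.sense(); f=s["contact_force"]-f0
    print(d,r,round(s["time"],2),"d=%.1f"%((s["tool_pos"][:2]-col)@x),"F along %.1f side %.1f z %.1f"%(f[:2]@x,f[1]*x[0]-f[0]*x[1],f[2]),s["grip_width"].round(1)); return -f[:2]@x
for d,v in [(-60,60),(-45,40),(-35,20),(-28,20),(-22,20),(-17,15),(-13,15),(-10,10),(-7,10)]:
    if go(d,v)>8: break
E
```

```text
tip px (240x320 view) [235.9828 314.2275] lip [236.1791 355.4147]Traceback (most recent call last):
  File "<stdin>", line 10, in <module>
  File "<stdin>", line 8, in go
AttributeError: 'float' object has no attribute 'round'
```

```bash
cat > ins.py <<'E'
from h import *
x=np.array([np.cos(-.18),np.sin(-.18)]); col=np.array([590.2,93.3]); off=6.0
f0=np.array([-0.3827,-0.1552,-3.0848])
def go(d,v,z=148,lim=15):
    r=bot.servo_line([*(col+x*d),z-off],v,force_limit=lim); s=sensors.sense(); f=s["contact_force"]-f0
    print(d,r,"t=%.2f d=%.1f z=%.1f"%(s["time"],(s["tool_pos"][:2]-col)@x,s["tool_pos"][2]+off),"F along %.1f side %.1f z %.1f w %.1f"%(f[:2]@x,f[1]*x[0]-f[0]*x[1],f[2],s["grip_width"])); return -f[:2]@x
E
python3 - <<'E'
from ins import *
for d,v in [(-59,10),(-45,40),(-35,20),(-28,20),(-22,20),(-17,15),(-13,15),(-10,10),(-7,10)]:
    if go(d,v)>8: break
E
```

```text
-59 False t=10.34 d=-59.2 z=148.0 F along 0.8 side 0.4 z 0.2 w 46.7
-45 False t=10.84 d=-44.9 z=147.9 F along 0.6 side 0.5 z 0.4 w 46.5
-35 False t=11.49 d=-35.1 z=147.9 F along 1.1 side 0.7 z 0.1 w 46.8
-28 False t=11.99 d=-28.0 z=147.9 F along -0.9 side -0.3 z -1.6 w 46.6
-22 False t=12.44 d=-21.9 z=148.0 F along -0.3 side 0.4 z -1.1 w 46.6
-17 False t=12.93 d=-16.9 z=148.0 F along -0.1 side 0.3 z -1.0 w 46.7
-13 False t=13.34 d=-12.9 z=148.0 F along 0.4 side -0.2 z -0.1 w 46.6
-10 False t=13.79 d=-9.9 z=148.0 F along -0.3 side 0.1 z 0.3 w 46.5
-7 False t=14.24 d=-6.9 z=148.0 F along 0.6 side 0.4 z -0.7 w 46.7
```

The keeper came into contact at about d=-28 (Fz -1.6 N), as predicted. There is no collar force yet, so I'll feel on in small steps.

```bash
python3 - <<'E'
from ins import *
for d in np.arange(-5.5,9,1.5):
    if go(d,8,lim=10)>6.5: break
im=imaging.get_image("scene")[170:270,220:320,::-1]; im2=imaging.get_image("top")[140:230,230:320,::-1]
cv2.imwrite("pics/ins.png",np.hstack([cv2.resize(q,(400,400),interpolation=cv2.INTER_CUBIC) for q in(im,im2)]))
E
```

```text
-5.5 False t=14.58 d=-5.4 z=148.0 F along 0.7 side 0.6 z -1.1 w 46.5
-4.0 False t=14.93 d=-3.9 z=148.0 F along 0.1 side -0.7 z -1.9 w 46.6
-2.5 False t=15.27 d=-2.6 z=147.9 F along -0.3 side 0.5 z -0.8 w 46.6
-1.0 False t=15.61 d=-1.2 z=147.9 F along -2.1 side 1.2 z -1.2 w 46.6
0.5 False t=15.95 d=0.4 z=147.9 F along -3.9 side -0.1 z -0.5 w 46.7
2.0 False t=16.29 d=1.7 z=147.9 F along -5.0 side -0.0 z 0.4 w 46.8
3.5 False t=16.63 d=2.9 z=147.8 F along -7.5 side -1.2 z 0.6 w 47.0
```

View pics/ins.png

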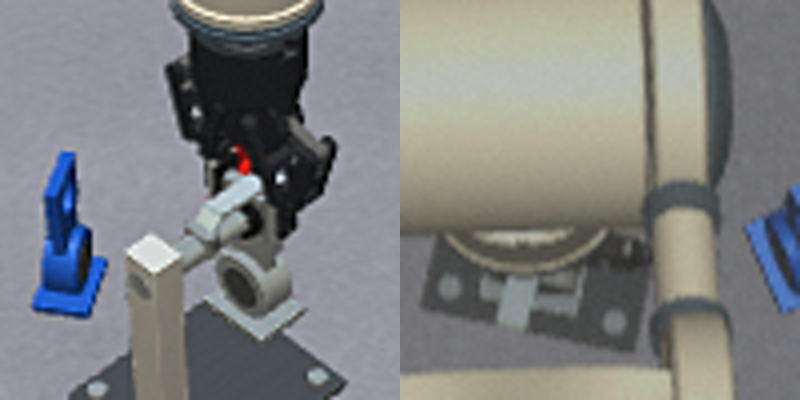

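Collar contact came at about d=-1.7 and the force has risen to 7.5 N, which means roughly 5 mm of travel. Fz has lost the keeper's load, and the keeper looks down in the scene view. I'll lower the bracket to hang on the peg.

```bash
python3 - <<'E'
from ins import *
go(4.0,8,lim=10)
f00=sensors.sense()["contact_force"]
for z in np.arange(147,142,-.8):
    go(4.0,6,z=z,lim=6)
    f=np.mean([(bot.wait(.05),sensors.sense()["contact_force"])[1] for _ in range(4)],0)
    print("   mean dF",f-f0)
    if (f-f0)[2]>2.5: break
bot.wait(.4)
im=imaging.get_image("scene")[170:270,220:320,::-1];cv2.imwrite("pics/low.png",im)
E
```

```text
4.0 False t=16.98 d=3.3 z=147.9 F along -7.0 side 0.1 z 2.0 w 47.0
4.0 False t=17.30 d=3.3 z=146.8 F along -7.0 side 0.4 z 0.6 w 46.7
   mean dF [-7.7615  1.3017  0.3044]
4.0 False t=17.78 d=3.3 z=146.0 F along -7.6 side 0.8 z -1.0 w 46.5
   mean dF [-7.7518  1.297   0.3497]
4.0 False t=18.27 d=3.3 z=145.2 F along -6.2 side 0.5 z -0.4 w 47.0
   mean dF [-7.067   1.2998 -0.0641]
4.0 False t=18.75 d=3.3 z=144.4 F along -8.1 side -0.3 z -0.4 w 46.8
   mean dF [-7.4367  1.1312  0.0468]
4.0 True t=19.18 d=3.1 z=143.7 F along -2.4 side -0.6 z 10.5 w 47.0
   mean dF [-1.6192  0.4468 10.7408]
```

```bash
python3 - <<'E'
from ins import *
go(4.0,6,z=144.3,lim=None); bot.wait(.3); print(sensors.sense()["contact_force"]-f0)
im=imaging.get_image("scene")[190:260,235:305,::-1];im2=imaging.get_image("wrist")[:,:,::-1]
cv2.imwrite("pics/low2.png",np.hstack([cv2.resize(im,(400,400),interpolation=cv2.INTER_CUBIC),cv2.resize(im2[80:420,110:450],(400,400))]))
E
```

```text
4.0 False t=20.44 d=3.1 z=143.9 F along -7.1 side 0.8 z 2.2 w 46.7
[-7.2189  2.1233  1.5134]
```

View pics/low2.png

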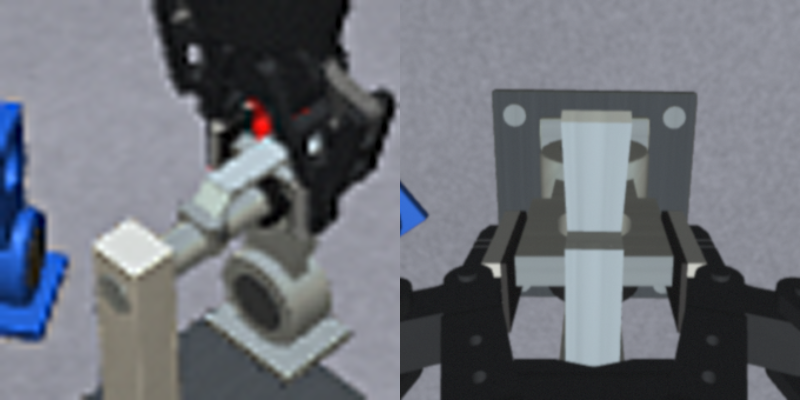

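The keeper strap lies over the head and its nose is in front of the head plate, with the crease at right-panel (595,240). I'll ease back onto the nose, release, retreat and look.

```bash
python3 - <<'E'
from ins import *
go(2.0,6,z=144.3,lim=12); go(1.0,6,z=144.3,lim=12); 
eoat.move_gripper(56); bot.wait(.3); eoat.move_gripper(80); bot.wait(.2)
p=sensors.sense()["tool_pos"]; print(p, sensors.sense()["contact_force"])
bot.servo_line([p[0],p[1],330],90,force_limit=15)
s=sensors.sense();print(s["time"],s["tool_pos"],s["contact_force"])
bot.servo_line([*(col-x*60),330],120); bot.wait(.5)
st=sensors.sense();im2=imaging.get_image("wrist")[:,:,::-1];im=imaging.get_image("scene")[190:260,235:305,::-1]
np.save("pics/end.npy",np.r_[st["tool_pos"],st["eef_rot"]]);cv2.imwrite("pics/endw.png",im2);print(st["time"],st["tool_pos"])
cv2.imwrite("pics/end.png",np.hstack([cv2.resize(im,(400,400),interpolation=cv2.INTER_CUBIC),cv2.resize(im2[130:280,200:350],(400,400),interpolation=cv2.INTER_CUBIC)]))
E
```

```text
2.0 False t=21.32 d=1.4 z=143.9 F along -5.9 side 0.9 z 1.1 w 46.7
1.0 False t=21.64 d=0.6 z=144.0 F along -4.4 side 1.1 z -1.6 w 46.8
[591.1932  93.1317 138.3018] [ 0.1078 -0.654  -0.2983]
25.05 [591.0702  93.1354 329.6389] [ 0.3291 -0.0954 -0.5572]
26.2083 [531.2625 103.9991 329.9459]
```

View pics/end.png

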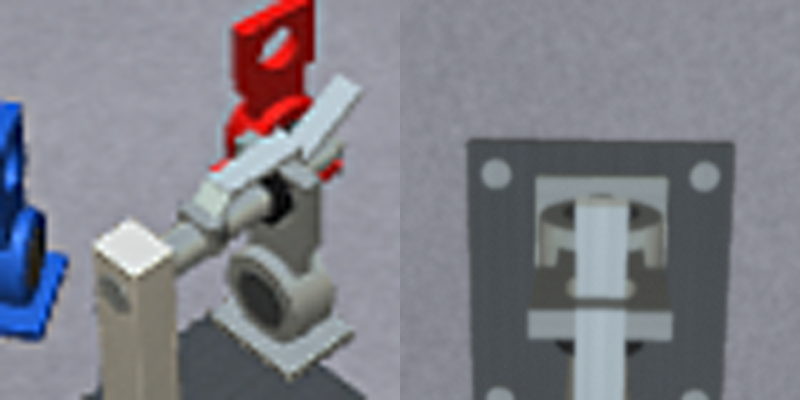

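The bracket hangs upright on the peg with the keeper's nose in front of the head. As a last numeric check I'll compare the lip now with its view at the start, then hand in.

```bash
python3 - <<'E'
from ins import *
from math import pi
a=cv2.imread("pics/scene0.png"); bot.wait(.3)
b=np.ascontiguousarray(imaging.get_image("scene")[:,:,::-1])
t=a[198:212,286:302]; r=cv2.matchTemplate(b[190:220,278:310],t,cv2.TM_CCOEFF_NORMED);print("lip shift",np.array(cv2.minMaxLoc(r)[3])-[8,8],r.max())
t=a[160:205,185:212]; print("blank diff",np.abs(t.astype(int)-b[160:205,185:212]).mean())
# lip tip predicted when down, wrist end view
v=np.load("pics/end.npy");c=cam("wrist",dict(tool_pos=v[:3],eef_rot=v[3:]));ang=.04;tip=[*(np.array([542.4,102.2])),183]
u=px(c,tip);print("lip tip expect (crop)",(u-[200,130])*400/150, "raised .04:",(px(c,[tip[0]+1,tip[1],187])-[200,130])*400/150)
E
```

```text
lip shift [0 0] 0.9997816
blank diff 2.8458161865569274
lip tip expect (crop) [201.5806 197.5586] raised .04: [202.193  204.3903]
```

```bash
python3 -c "
from workcell import workorder
print(workorder.close_job())"
```

```text
the job is handed in; nothing more can be done
None
```

The bracket with the eye is hanging on the stand's peg, held behind the closed keeper, and the job is handed in. The arm's clock read about 26.5 s of the 51 s allowed.

- **Inserting:** The keeper lip touched at about 28 mm in front of my estimated collar position. I felt the collar about 2 mm in front of that position. I pushed it in by about 5 mm, at roughly 7.5–8 N.
- **Seating:** While lowering the bracket onto the peg, the vertical force reached about 10.7 N for a moment, well under the 25 N limit. I eased off before releasing, and the gripper read no contact force afterwards.
- **Last checks:** The keeper lip matches the picture from the start exactly (0 px shift, correlation 0.9998), so the keeper is fully down. The bracket hangs upright with the keeper's nose in front of its head. The area around the blank looks unchanged.
- **Not confirmed:**
  - I judged the pressed-in collar from the force and from the head sitting behind the nose, because joint values can't be read.
  - I didn't check each bystander separately, but the arm had no unexpected contact.
  - When I closed the gripper on the bracket, the vertical force read about 9 N. I couldn't explain it, and it had no visible effect.

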